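# Bring the salt shaker to the window of the spice carousel

## Robot

A 6-joint arm with a two-finger parallel gripper is mounted at the origin on a cart in front of the work surface, level with it; the furniture and walls round the work are solid. World frame = base frame: x ahead of the robot, y to its left, z up, the work surface at z = 0. Lengths are in m, angles in rad, forces in N, time in s.
With the tool pointing down it reaches from about 0.275 to 0.75 m from the base axis. Payload 10.2 kg.
Tool frame: the origin (TCP) lies at the very end of the fingers, on their centre line; the grasp point (between the pads) lies 19 mm behind it (manip.grip_depth is the distance from the TCP to the grasp point, in m); z points along the fingers, y is the line along which they close (so a half turn about z gives the same grasp; the last joint's range is limited). The gripper opens to 85 mm and grips with 20 to 120 N. Pads are 22 mm wide; open, the fingers measure 114 mm over their backs; the gripper's body (76 mm by 85 mm) begins 54 mm behind the grasp point. The pads swing forward as they close: fully open they stand 13 mm farther back than shut.
Start: joints at [1.03, 0.313, 1.498, -0, 1.331, -0.223], TCP at [0.164, 0.499, 0.231] pointing down, gripper open.
Joint ranges: [-2.94, 2.94], [-0.97, 2.17], [0.19, 2.56], [-1.23, 4.37], [0.02, 3.11], [-2.88, 2.88]. Speed limits (rad/s): [2.39, 2.39, 3.01, 3.14, 3.14, 3.14].

## Interface

Orientations are given as a rotation vector (axis times angle).
In Python, from station import manip, grab_frame, recognise gives the robot as it stands.
- The arm moves only by the tool step_arm, never from a script. Its argument "commands" is a list of rows, each an object of numbers: "x", "y", "z": the shift along the tool's x, y, z normalised to -1 to 1, where 1 is 25 cm; "twist": the turn about the tool's z normalised to -1 to 1, where 1 is 45 degrees; "hand": the opening, from 0 (shut) to 1 (fully open). A call has 1 to 10 rows; each row is the pose to reach, as a shift and turn from the pose commanded when the call began, along the tool's axes at that moment; what a row does not reach only later rows make up. A row lasts 1/10 s, in which the tool goes at most 50 mm and 8.59 degrees, less where a joint would pass 70% of its speed; a pose out of reach is approached as far as the arm can. A call with a number of a shift or a turn outside -1 to 1 is refused whole. A call with a gripper value outside its range is refused whole. The fingers move at their own pace and stop on an object; "squeeze" is the grip in N (left out, the last holds). Time passes only in rows, so rows that repeat a pose let the fingers close. It gives the time, the measured TCP pose, the force, the opening and the grip force at its end, in the units of the state.
- manip.sense(): the state, without advancing time (a new reading comes with each control period).
- grab_frame(name): name is "scene" or "top" or "wrist"; returns a dict with "pixels" (400x640x3 uint8, red, green, blue), "depth" (400x640 float32, m along the optical axis (not along the pixel's ray), 0 where there is no reading), "fx", "fy", "cx", "cy" (pixels), "distortion" ([k1, k2, p1, p2, k3] as OpenCV has them; the pictures are not rectified), "rvec" (rotation vector, rad) and "tvec" (3), from world to camera coordinates, as OpenCV has them. Camera axes: x right, y down, z forward; pixel columns grow to the right and rows downward; lengths in m; the calibration is good to about 2 mm. A picture is of the moment at which its call begins.
- manip.finish_job(): hands the job in; it is judged then, once.
Trained networks look in the newest picture that a camera, given by its name, has taken for a name from the list of things; names that differ only in an ending like _2 or _b are one class to them, and where a whole thing is asked for, a point or a joint stands for the part that bears it (a point fixed in the world has none). Each returns a list of dicts, best first, with "p" (0 to 1); they miss things now and then, are a little off and sometimes report something else, mostly with a low value. They report only what shows in the picture. A call takes as long as a camera call. They do not tell look-alikes from the thing itself.
- recognise(camera, name): "bbox" ([centre column, centre row, width, height] in pixels, round what is visible of it).
The state is a dict: "t": time; "joint_pos": joint angles; "joint_vel": joint speeds; "joint_torque": joint torques, N m; "tcp_pos": TCP position; "tool_rot": TCP orientation; "wrist_force": force on the tool from outside, world axes, zero at the start; "moment": the same for the moment, N m; "grip_width": finger opening in m; "gripper_force": force on a finger pad.
Only numpy, scipy, OpenCV 4.12 (cv2) and the standard library are available. Lean on these libraries where they do the work, as an engineer would, in place of code of your own. Each camera call takes 0.05 s, during which the arm holds its last target. There are 200 camera calls.

## Task

First raise the clear front sash of the spice carousel all the way up by its wooden pull; it stays up by itself. Then turn the carousel by its top knob until the salt shaker (the one that differs from the three alike spice jars) stands in the middle of the front window, and keep holding the knob so that the carousel cannot move: finish while gripping it, and do not let go. Keep all jars upright, the sash up, and leave the things standing round about alone.

Things in the scene. Friction and masses are not known exactly. Their poses are not given: they have to be found in the camera images.
- stand: Fixed spice stand: wooden base board 260 x 250 x 15 mm, two aluminium sash channels at the front corners (180 mm tall), two rear posts, clear roof (top at 137 mm). Origin on the worktop on the carousel's turning axis; its -x axis points out of the front window (towards the robot), z up. It stands in a different place and yaw each time. The base reaches from x = -150 to +110 mm, y = -125 to +125 mm.
- window (a point): Middle of the front window, on the sash plane 135 mm in front of the turning axis, 70 mm above the worktop.
- sash (a joint): Height of the sliding sash in metres: 0 = down, 0.110 = fully up (stop). Sash: clear panel 222 mm wide, 112 mm tall, slides straight up between the channels; weighs 0.25 kg, stays where it is left by about 5 N of friction, so that lifting takes about 8 N.
- sash_pull (a point): Grip point of the sash's pull, which moves up with the sash: a wooden block 36 mm wide (along the stand's y), 16 mm thick (along the stand's x), 46 mm tall, on the middle of the sash's top edge. The point lies on its middle, 18 mm below its top and 28 mm above the sash's top edge; 158 mm above the worktop with the sash down, 268 mm with it up. The stand's roof begins 13 mm behind the sash plane, its top 21 mm below this point with the sash down.
- turntable (a joint): Angle of the carousel in rad, positive counter-clockwise seen from above; turns freely either way many times, light friction (0.05 N m), stays where it is left. It reads 0 at the start whichever way the carousel then stands.
- knob_grip (a point): Middle of the round wooden knob on top of the carousel's spindle, on the turning axis, 215 mm above the worktop: 40 mm across, 40 mm tall, its top 20 mm above this point. Turning it turns the carousel with it; nothing else within 75 mm below it but the thin spindle.
- knob: The same round knob on the spindle; origin 20 mm below its middle (195 mm above the worktop), turns with the carousel.
- shaker: The salt shaker: glass body with a grey domed metal cap, 44 mm across, 90 mm tall, slimmer waist, shorter than the spice jars. Loose in one of four ring collars on the turntable, centred 60 mm from the turning axis, 90 degrees apart, collar play 4 mm. Origin: centre of its underside, 27 mm above the worktop. z up. It starts in any of the four collars, never at the front. It stands in front when it is on the stand's -x side of the axis and centred (stand y = 0).
- spice_1: One of three alike spice jars, 47 mm across, 98 mm tall, white cap and label, loose in a collar of the turntable. Origin: centre of its underside, z up.
- spice_2: Another such spice jar.
- spice_3: Another such spice jar.
- mug: Bystander: stoneware mug standing on its rim, 72 x 107 x 86 mm, on the worktop to the right of the stand. Origin: centre of its underside.
- sugar: Bystander: glass jar with cork lid, 75 mm across, 110 mm tall, on the worktop to the left of the stand. Origin: centre of its underside.
- tumbler: Bystander: ribbed glass tumbler standing on its rim, 69 mm across, 104 mm tall, on the worktop to the left of the stand. Origin: centre of its underside.
Things that resemble listed ones, but are neither listed nor needed, are in the scene too. Of the things that look like the shaker, the middle-sized one is meant.

How it is judged:
By the outcome, as a careful person would: the job done as asked, in the order asked, and still so for the second after the job is handed in, while the arm keeps its last pose, push and grip.
It also fails if it takes over 72 s, if anything falls off the work surface, if the arm or the gripper's body presses on something with over 40 N, if the wrist force passes 120 N, or if a joint passes its speed limit or range.

## Working session

There is one attempt and no reset: what is moved stays moved. The work goes in short steps, Python scripts to look and compute and a tool call to move; the robot and the scene stay as the last step left them, time stands still between calls to the robot, and variables do not carry over. Pictures are saved under pics/ and viewed, at most 10 in all, crops included, and the job is handed in when it is done.

Besides the shell and the picture viewer there is one more tool, called after "Call:" as name(argument=value, ...) on one line, values as JSON. step_arm: Moves the arm, as the interface text tells. Scaled input: -1 to 1 covers 25 cm each way for a shift and 45 degrees each way for a turn. Its arguments: {"type":"object","properties":{"commands":{"type":"array"},"squeeze":{"type":"number"}},"required":["commands"]}

```bash
mkdir -p pics; cat > h.py <<'E'
import numpy as np, cv2
from station import manip, grab_frame, recognise
from scipy.spatial.transform import Rotation as R
def world(f,u,v,d):
    K=np.array([[f['fx'],0,f['cx']],[0,f['fy'],f['cy']],[0,0,1]])
    p=cv2.undistortPoints(np.array([[[u,v]]],float).reshape(-1,1,2),K,np.array(f['distortion']))[:,0]
    c=np.c_[p,np.ones(len(p))]*np.reshape(d,(-1,1))
    Rm=cv2.Rodrigues(np.array(f['rvec']))[0]
    return (c-np.array(f['tvec']).ravel())@Rm
def project(f,P):
    K=np.array([[f['fx'],0,f['cx']],[0,f['fy'],f['cy']],[0,0,1]])
    return cv2.projectPoints(np.array(P,float).reshape(-1,3),np.array(f['rvec']),np.array(f['tvec']),K,np.array(f['distortion']))[0][:,0]
def cloud(f):
    v,u=np.nonzero(f['depth']>0)
    K=np.array([[f['fx'],0,f['cx']],[0,f['fy'],f['cy']],[0,0,1]])
    p=cv2.undistortPoints(np.c_[u,v].astype(float).reshape(-1,1,2),K,np.array(f['distortion']))[:,0]
    c=np.c_[p,np.ones(len(p))]*f['depth'][v,u][:,None]
    return (c-np.array(f['tvec']).ravel())@cv2.Rodrigues(np.array(f['rvec']))[0],u,v
E
python3 - <<'E'
from h import *
for c in ['scene','top']:
    f=grab_frame(c); cv2.imwrite(f'pics/{c}.png',f['pixels'][...,::-1])
    for n in ['stand','sash_pull','knob','shaker','spice_1']:
        for r in recognise(c,n)[:5]:
            b=r['bbox']; u,v=int(b[0]),int(b[1]); d=f['depth'][min(v,399),min(u,639)]
            print(c,n,round(r['p'],2),np.round(b),np.round(world(f,b[0],b[1],d)[0],3) if d>0 else None)
s=manip.sense(); print(s['tcp_pos'],s['tool_rot'],R.from_rotvec(s['tool_rot']).as_matrix().round(3).tolist(),s['t'])
E
```

```text
scene stand 0.93 [307. 200. 101. 114.] [0.523 0.362 0.135]
scene stand 0.47 [318. 287.  25.  48.] [0.379 0.571 0.089]
scene sash_pull 0.91 [340. 191.  19.  64.] [0.459 0.284 0.135]
scene knob 0.65 [296. 164.  18.  17.] [0.562 0.341 0.233]
scene shaker 0.87 [256. 344.  28.  39.] [0.424 0.755 0.094]
scene shaker 0.61 [246. 261.  11.  23.] [0.604 0.554 0.039]
scene shaker 0.52 [297. 226.   8.  20.] [0.537 0.398 0.062]
top stand 0.85 [337. 188. 114. 114.] [0.545 0.309 0.138]
top sash_pull 0.78 [362. 213.  52.  51.] [0.465 0.236 0.172]
top knob 0.72 [331. 174.   9.  20.] [0.571 0.325 0.235]
top shaker 0.75 [202. 226.  19.  13.] [0.435 0.725 0.113]
[0.16409498 0.49870491 0.23129205] [4.97191268e-01 3.10195911e+00 9.79778054e-06] [[-0.95, 0.313, 0.0], [0.313, 0.95, -0.0], [-0.0, 0.0, -1.0]] 0.6
```

View pics/scene.png

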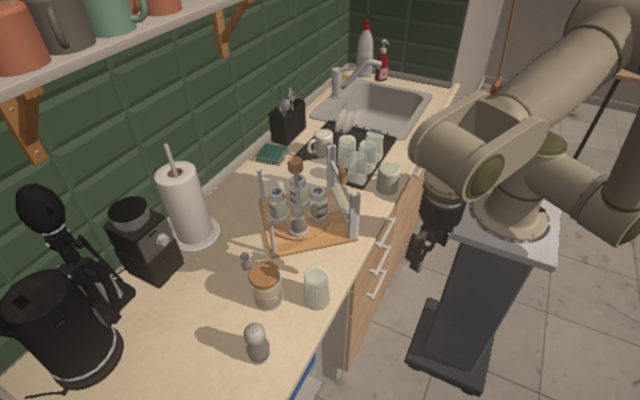

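View pics/top.png

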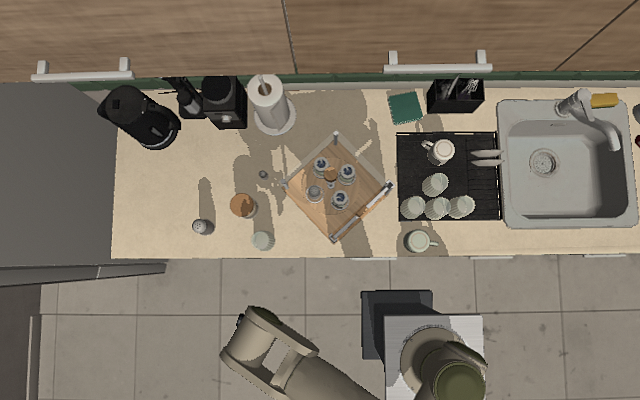

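The top view shows three things like the shaker: a big one at (202,226), a small one at (263,174), and one in the carousel at (314,193). The carousel one is middle-sized, so I choose it. The sash runs from (390,185) to (333,240), with the pull near (362,213).

```bash
python3 - <<'E'
from h import *
f=grab_frame('top'); P,u,v=cloud(f)
def show(n,m): print(n,m.sum(),P[m].mean(0).round(4),P[m].min(0).round(3),P[m].max(0).round(3))
near=np.hypot(P[:,0]-.545,P[:,1]-.309)<.25
k=(np.hypot(P[:,0]-.57,P[:,1]-.325)<.05)&(P[:,2]>.2); show('knob',k)
h=near&(P[:,2]>.145)&~(np.hypot(P[:,0]-.57,P[:,1]-.325)<.06)
n,l=cv2.connectedComponents((lambda I:(I.__setitem__((v[h],u[h]),1),I)[1])(np.zeros((400,640),np.uint8)))
for i in range(1,n):
    m=h&(l[v,u]==i)
    if m.sum()>3: show(i,m)
pol=near&(P[:,2]>.008)&(P[:,2]<.022)
c,s,a=cv2.minAreaRect(P[pol][:,:2].astype(np.float32)*1000); print('base',c,s,a)
for n,px in [('sh',(314,193)),('small',(263,174)),('big',(202,226)),('j1',(321,162)),('j2',(347,172)),('j3',(340,199))]:
    d=f['depth'][px[1],px[0]]; print(n,world(f,*px,d)[0].round(3))
c=f['pixels'][125:250,270:410]; cv2.imwrite('pics/c1.png',cv2.resize(c,None,fx=5,fy=4.8,interpolation=2)[...,::-1])
E
```

```text
knob 176 [0.5706 0.3286 0.2316] [0.552 0.308 0.204] [0.591 0.348 0.239]
1 11105 [0.622  0.4519 0.9228] [0.619 0.353 0.803] [0.641 0.547 1.013]
2 12451 [0.6193 0.1847 0.9208] [0.589 0.071 0.805] [0.624 0.297 1.   ]
6 49 [0.5507 0.1515 0.1703] [0.537 0.14  0.146] [0.564 0.165 0.182]
8 71 [0.4715 0.2395 0.1723] [0.457 0.223 0.147] [0.486 0.255 0.18 ]
9 34 [0.3927 0.3241 0.1747] [0.382 0.313 0.145] [0.407 0.336 0.184]
base (548.5078735351562, 305.0904846191406) (395.1945495605469, 479.6366271972656) 6.844590663909912
sh [0.531 0.377 0.135]
small [0.606 0.545 0.064]
big [0.436 0.724 0.114]
j1 [0.627 0.355 0.135]
j2 [0.595 0.276 0.134]
j3 [0.512 0.299 0.132]
```

View pics/c1.png

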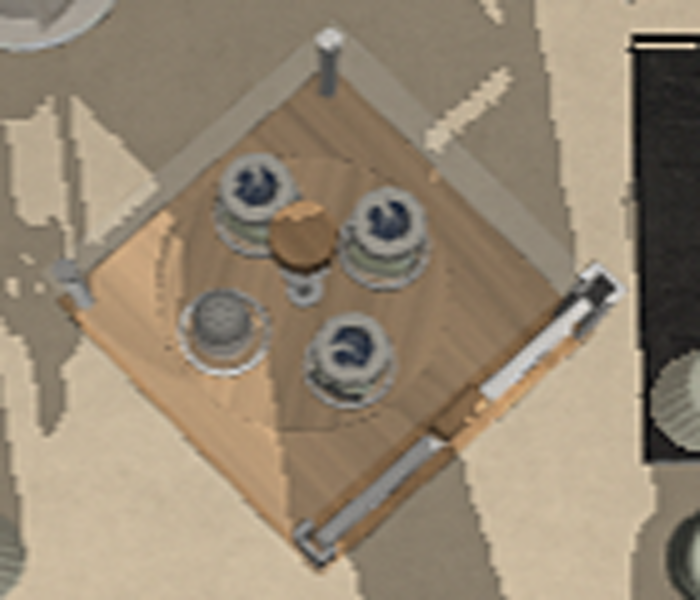

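The crop confirms the choice: one grey domed cap at (222,318) in a carousel collar, and three capped jars with dark marks. The knob is at (300,235) and the pull at (460,410). The stand yaw comes out at about 42.5°. First I approach the pull.

Call:
step_arm(commands=[{"x": -0.15, "y": -0.06, "twist": 0.19, "hand": 1}, {"x": -0.3, "y": -0.12, "twist": 0.38, "hand": 1}, {"x": -0.45, "y": -0.18, "twist": 0.57, "hand": 1}, {"x": -0.6, "y": -0.24, "twist": 0.76, "hand": 1}, {"x": -0.75, "y": -0.3, "twist": 0.9, "hand": 1}, {"x": -0.75, "y": -0.3, "twist": 1, "hand": 1}, {"x": -0.75, "y": -0.3, "twist": 1, "hand": 1}, {"x": -0.75, "y": -0.3, "twist": 1, "hand": 1}])

```text
$.commands[0]: bad value
```

```bash
cat >> h.py <<'E'
def goto(x,y,z,tooly_deg):
    s=manip.sense(); M=R.from_rotvec(s['tool_rot']).as_matrix(); p=np.array(s['tcp_pos'])
    d=M.T@(np.array([x,y,z])-p); a=np.degrees(np.arctan2(M[1,1],M[0,1]))
    print('t',s['t'],'p',p.round(4),'tooly',a.round(1),'cmd',(d/.25).round(3),'twist',round(((a-tooly_deg+180)%360-180)/45,3),'F',np.round(s['wrist_force'],1),'w',s['grip_width'],'q',np.round(s['joint_pos'],2))
E
python3 -c "
from h import *
goto(.4715,.239,.231,-47.5)"
```

```text
t 0.65 p [0.1641 0.4987 0.2313] tooly 71.8 cmd [-1.493e+00 -6.030e-01  1.000e-03] twist 2.651 F [-0.4 -0.2  0.1] w 0.08542709259143026 q [ 1.03  0.31  1.5   0.    1.33 -0.22]
```

Call:
step_arm(commands=[{"x": -0.15, "y": -0.06, "z": 0, "twist": 0.19, "hand": 1}, {"x": -0.3, "y": -0.12, "z": 0, "twist": 0.38, "hand": 1}, {"x": -0.45, "y": -0.18, "z": 0, "twist": 0.57, "hand": 1}, {"x": -0.6, "y": -0.24, "z": 0, "twist": 0.76, "hand": 1}, {"x": -0.75, "y": -0.3, "z": 0, "twist": 0.9, "hand": 1}, {"x": -0.75, "y": -0.3, "z": 0, "twist": 1, "hand": 1}, {"x": -0.75, "y": -0.3, "z": 0, "twist": 1, "hand": 1}, {"x": -0.75, "y": -0.3, "z": 0, "twist": 1, "hand": 1}])

```text
t: 1.45
tcp_pos: [0.3185, 0.3691, 0.2313]
tool_rot: [-1.643, -2.678, -0.0]
wrist_force: [-0.7, -0.4, -0.8]
grip_width: 0.0852
gripper_force: 0.0
```

```bash
python3 -c "
from h import *
goto(.4715,.239,.231,-47.5)"
```

```text
t 1.45 p [0.3185 0.3691 0.2313] tooly 26.9 cmd [-0.741  0.31   0.001] twist 1.654 F [-0.7 -0.4 -0.8] w 0.08520269710770656 q [0.62 0.23 1.61 0.   1.31 0.15]
```

Call:
step_arm(commands=[{"x": -0.15, "y": 0.06, "z": 0, "twist": 0.19, "hand": 1}, {"x": -0.3, "y": 0.12, "z": 0, "twist": 0.38, "hand": 1}, {"x": -0.45, "y": 0.19, "z": 0, "twist": 0.57, "hand": 1}, {"x": -0.6, "y": 0.25, "z": 0, "twist": 0.76, "hand": 1}, {"x": -0.74, "y": 0.31, "z": 0, "twist": 0.9, "hand": 1}, {"x": -0.74, "y": 0.31, "z": 0, "twist": 1, "hand": 1}, {"x": -0.74, "y": 0.31, "z": 0, "twist": 1, "hand": 1}])

```text
t: 2.15
tcp_pos: [0.4713, 0.2389, 0.231]
tool_rot: [-2.544, -1.843, 0.001]
wrist_force: [-0.7, 0.1, 0.1]
grip_width: 0.0859
gripper_force: 0.0
```

Call:
step_arm(commands=[{"x": 0, "y": 0, "z": 0, "twist": 0.19, "hand": 1}, {"x": 0, "y": 0, "z": 0, "twist": 0.38, "hand": 1}, {"x": 0, "y": 0, "z": 0, "twist": 0.57, "hand": 1}, {"x": 0, "y": 0, "z": 0, "twist": 0.65, "hand": 1}, {"x": 0, "y": 0, "z": 0, "twist": 0.65, "hand": 1}, {"x": 0, "y": 0, "z": 0, "twist": 0.65, "hand": 1}])

```text
t: 2.75
tcp_pos: [0.4708, 0.2394, 0.2314]
tool_rot: [-2.925, -1.147, -0.0]
wrist_force: [-0.1, 0.1, 0.3]
grip_width: 0.0854
gripper_force: 0.0
```

```bash
python3 - <<'E'
from h import *
goto(.4715,.239,.142,-47.5)
f=grab_frame('wrist'); cv2.imwrite('pics/w1.png',f['pixels'][...,::-1])
P,u,v=cloud(f)
m=(np.hypot(P[:,0]-.4715,P[:,1]-.239)<.04)&(P[:,2]>.165)&(P[:,2]<.185)
print(m.sum(),P[m].mean(0) if m.any() else '')
if m.any():
  c,s,a=cv2.minAreaRect((P[m][:,:2]*1000).astype(np.float32)); print(c,s,a)
k=(np.hypot(P[:,0]-.57,P[:,1]-.328)<.04)&(P[:,2]>.225)&(P[:,2]<.245)
if k.any(): print('knob',k.sum(),P[k].mean(0),cv2.minEnclosingCircle((P[k][:,:2]*1000).astype(np.float32)))
print(project(f,[[.4715,.239,.176]]))
E
```

```text
t 2.75 p [0.4708 0.2394 0.2314] tooly -47.2 cmd [0.001 0.003 0.358] twist 0.008 F [-0.1  0.1  0.3] w 0.0854044159748725 q [0.25 0.32 1.49 0.   1.33 1.07]
1124 [0.47759866 0.23645156 0.17449846]
(476.19500732421875, 235.06434631347656) (16.624675750732422, 35.938358306884766) 42.65000915527344
knob 746 [0.56265612 0.31385212 0.23182824] ((566.0335693359375, 316.52197265625), 13.933104515075684)
[[323.17493083 218.6107758 ]]
```

View pics/w1.png

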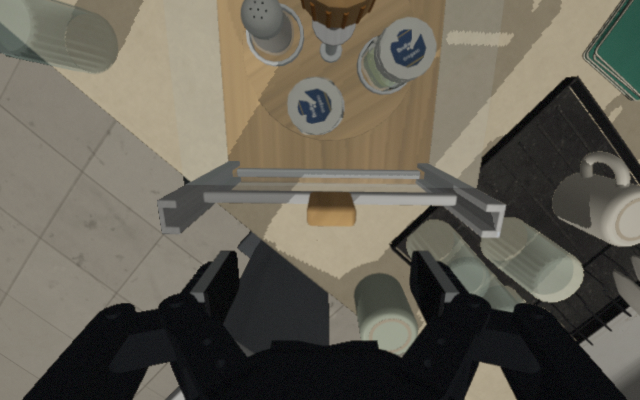

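The wrist view shows the pull at (330,208) between the open fingers, with the sash rails either side of it. I go down, grip and lift.

Call:
step_arm(commands=[{"x": 0, "y": 0.02, "z": 0.1, "twist": 0, "hand": 1}, {"x": 0, "y": 0.02, "z": 0.2, "twist": 0, "hand": 1}, {"x": 0, "y": 0.02, "z": 0.3, "twist": 0, "hand": 1}, {"x": 0, "y": 0.02, "z": 0.355, "twist": 0, "hand": 1}, {"x": 0, "y": 0.02, "z": 0.355, "twist": 0, "hand": 1}, {"x": 0, "y": 0.02, "z": 0.355, "twist": 0, "hand": 1}])

```text
t: 3.4
tcp_pos: [0.4749, 0.2352, 0.1431]
tool_rot: [2.927, 1.142, 0.001]
wrist_force: [0.9, -0.4, -0.1]
grip_width: 0.0852
gripper_force: 0.0
```

Call:
step_arm(commands=[{"x": 0, "y": 0, "z": 0, "twist": 0, "hand": 0}, {"x": 0, "y": 0, "z": 0, "twist": 0, "hand": 0}, {"x": 0, "y": 0, "z": 0, "twist": 0, "hand": 0}, {"x": 0, "y": 0, "z": 0, "twist": 0, "hand": 0}, {"x": 0, "y": 0, "z": 0, "twist": 0, "hand": 0}, {"x": 0, "y": 0, "z": 0, "twist": 0, "hand": 0}, {"x": 0, "y": 0, "z": 0, "twist": 0, "hand": 0}, {"x": 0, "y": 0, "z": 0, "twist": 0, "hand": 0}, {"x": 0, "y": 0, "z": 0, "twist": 0, "hand": 0}, {"x": 0, "y": 0, "z": 0, "twist": 0, "hand": 0}], squeeze=50)

```text
t: 4.4
tcp_pos: [0.4742, 0.2357, 0.1432]
tool_rot: [-2.926, -1.139, -0.0]
wrist_force: [-4.3, 2.9, 4.7]
grip_width: 0.0354
gripper_force: 50.7
```

Gripped at 35 mm. Lift 112 mm.

Call:
step_arm(commands=[{"x": 0, "y": 0, "z": -0.05, "twist": 0, "hand": 0}, {"x": 0, "y": 0, "z": -0.1, "twist": 0, "hand": 0}, {"x": 0, "y": 0, "z": -0.15, "twist": 0, "hand": 0}, {"x": 0, "y": 0, "z": -0.2, "twist": 0, "hand": 0}, {"x": 0, "y": 0, "z": -0.25, "twist": 0, "hand": 0}, {"x": 0, "y": 0, "z": -0.3, "twist": 0, "hand": 0}, {"x": 0, "y": 0, "z": -0.35, "twist": 0, "hand": 0}, {"x": 0, "y": 0, "z": -0.4, "twist": 0, "hand": 0}, {"x": 0, "y": 0, "z": -0.43, "twist": 0, "hand": 0}, {"x": 0, "y": 0, "z": -0.43, "twist": 0, "hand": 0}])

```text
t: 5.4
tcp_pos: [0.4742, 0.2357, 0.2508]
tool_rot: [-2.926, -1.14, -0.0]
wrist_force: [-3.7, 3.7, 2.7]
grip_width: 0.0351
gripper_force: 52.3
```

Call:
step_arm(commands=[{"x": 0, "y": 0, "z": -0.01, "twist": 0, "hand": 0}, {"x": 0, "y": 0, "z": -0.015, "twist": 0, "hand": 0}, {"x": 0, "y": 0, "z": -0.015, "twist": 0, "hand": 0}, {"x": 0, "y": 0, "z": -0.015, "twist": 0, "hand": 0}])

```text
t: 5.8
tcp_pos: [0.4742, 0.2357, 0.2533]
tool_rot: [-2.926, -1.14, 0.001]
wrist_force: [-1.4, 5.0, -5.6]
grip_width: 0.0353
gripper_force: 51.3
```

Call:
step_arm(commands=[{"x": 0, "y": 0, "z": -0.008, "twist": 0, "hand": 0}, {"x": 0, "y": 0, "z": -0.016, "twist": 0, "hand": 0}, {"x": 0, "y": 0, "z": -0.016, "twist": 0, "hand": 0}])

```text
t: 6.1
tcp_pos: [0.474, 0.2356, 0.2535]
tool_rot: [-2.925, -1.139, 0.008]
wrist_force: [7.6, 8.4, -29.7]
grip_width: 0.0356
gripper_force: 55.5
```

At the stop: the downward force rose to 30 N. I release it and move straight up.

Call:
step_arm(commands=[{"x": 0, "y": 0, "z": 0.008, "twist": 0, "hand": 0}, {"x": 0, "y": 0, "z": 0.008, "twist": 0, "hand": 1}, {"x": 0, "y": 0, "z": 0.008, "twist": 0, "hand": 1}, {"x": 0, "y": 0, "z": 0.008, "twist": 0, "hand": 1}, {"x": 0, "y": 0, "z": 0.008, "twist": 0, "hand": 1}, {"x": 0, "y": 0, "z": 0.008, "twist": 0, "hand": 1}, {"x": 0, "y": 0, "z": 0.008, "twist": 0, "hand": 1}, {"x": 0, "y": 0, "z": 0.008, "twist": 0, "hand": 1}, {"x": 0, "y": 0, "z": 0.008, "twist": 0, "hand": 1}])

```text
t: 7.0
tcp_pos: [0.4747, 0.235, 0.2558]
tool_rot: [2.928, 1.14, 0.0]
wrist_force: [-0.8, 0.1, -0.5]
grip_width: 0.0851
gripper_force: 0.0
```

Call:
step_arm(commands=[{"x": 0, "y": 0, "z": -0.08, "twist": 0, "hand": 1}, {"x": 0, "y": 0, "z": -0.16, "twist": 0, "hand": 1}, {"x": 0, "y": 0, "z": -0.24, "twist": 0, "hand": 1}, {"x": 0, "y": 0, "z": -0.28, "twist": 0, "hand": 1}, {"x": 0, "y": 0, "z": -0.28, "twist": 0, "hand": 1}, {"x": 0, "y": 0, "z": -0.28, "twist": 0, "hand": 1}])

```text
t: 7.6
tcp_pos: [0.4745, 0.2349, 0.3249]
tool_rot: [-2.927, -1.14, 0.002]
wrist_force: [0.5, 0.0, 0.9]
grip_width: 0.0855
gripper_force: 0.0
```

```bash
python3 - <<'E'
from h import *
goto(.5706,.3265,.33,-47.5)
f=grab_frame('wrist'); P,u,v=cloud(f)
m=(np.hypot(P[:,0]-.4745,P[:,1]-.2355)<.04)&(P[:,2]>.2)&(P[:,2]<.3)
print('pull top z',np.percentile(P[m][:,2],[50,95]) if m.any() else None)
f=grab_frame('top'); cv2.imwrite('pics/t2.png',f['pixels'][...,::-1])
P,u,v=cloud(f)
k=(np.hypot(P[:,0]-.57,P[:,1]-.328)<.04)&(P[:,2]>.23)&(P[:,2]<.245); print('knob',k.sum(),P[k].mean(0))
E
```

```text
t 7.6 p [0.4745 0.2349 0.3249] tooly -47.5 cmd [ 0.531 -0.01  -0.021] twist 0.001 F [0.5 0.  0.9] w 0.08549399787403418 q [ 0.24  0.28  1.31 -0.    1.56  1.07]
pull top z [0.25895059 0.28639179]
knob 147 [0.57218075 0.32910651 0.2336955 ]
```

The pull top is at 0.286 m, so the sash is fully up. Next I move over the knob and look.

Call:
step_arm(commands=[{"x": 0.14, "y": 0, "z": 0, "twist": 0, "hand": 1}, {"x": 0.28, "y": 0, "z": 0, "twist": 0, "hand": 1}, {"x": 0.42, "y": 0, "z": 0, "twist": 0, "hand": 1}, {"x": 0.53, "y": -0.01, "z": 0, "twist": 0, "hand": 1}, {"x": 0.53, "y": -0.01, "z": 0, "twist": 0, "hand": 1}, {"x": 0.53, "y": -0.01, "z": 0, "twist": 0, "hand": 1}, {"x": 0.53, "y": -0.01, "z": 0, "twist": 0, "hand": 1}])

```text
t: 8.4
tcp_pos: [0.5702, 0.3259, 0.326]
tool_rot: [2.928, 1.139, -0.0]
wrist_force: [-0.1, 0.5, 0.6]
grip_width: 0.0854
gripper_force: 0.0
```

```bash
python3 - <<'E'
from h import *
f=grab_frame('wrist'); cv2.imwrite('pics/w2.png',f['pixels'][...,::-1])
P,u,v=cloud(f)
k=(np.hypot(P[:,0]-.572,P[:,1]-.327)<.05)&(P[:,2]>.225)&(P[:,2]<.245)
c=(.572,.327)
if k.any(): c,r=cv2.minEnclosingCircle((P[k][:,:2]).astype(np.float32)); print('knob',k.sum(),P[k].mean(0),c,r)
goto(.572,.327,.198,-47.5)
# shaker/jar bearings from top view: ray to plane
t=grab_frame('top')
C=-cv2.Rodrigues(np.array(t['rvec']))[0].T@np.array(t['tvec']).ravel()
for n,px,z in [('sh',(314.4,191.5),.115),('j1',(321.6,163.5),.125),('j2',(347.6,171),.125),('j3',(340.5,197.2),.125)]:
    Q=world(t,*px,1.)[0]; X=C+(Q-C)*(z-C[2])/(Q[2]-C[2]); d=X[:2]-[.5725,.3275]
    print(n,X.round(4),np.hypot(*d).round(4),np.degrees(np.arctan2(d[1],d[0])).round(1))
E
```

```text
knob 1790 [0.57740545 0.32683342 0.23462374] (0.5766189694404602, 0.32578781247138977) 0.0207136869430542
t 8.45 p [0.5702 0.3258 0.3263] tooly -47.5 cmd [0.008 0.001 0.513] twist 0.0 F [ 0.3 -0.4 -0.9] w 0.08537997117014304 q [ 0.34  0.6   0.83 -0.    1.71  1.17]
sh [0.539  0.3769 0.115 ] 0.0597 124.1
j1 [0.6246 0.3537 0.125 ] 0.0583 26.7
j2 [0.6   0.274 0.125] 0.0602 -62.8
j3 [0.519 0.297 0.125] 0.0616 -150.3
```

View pics/w2.png

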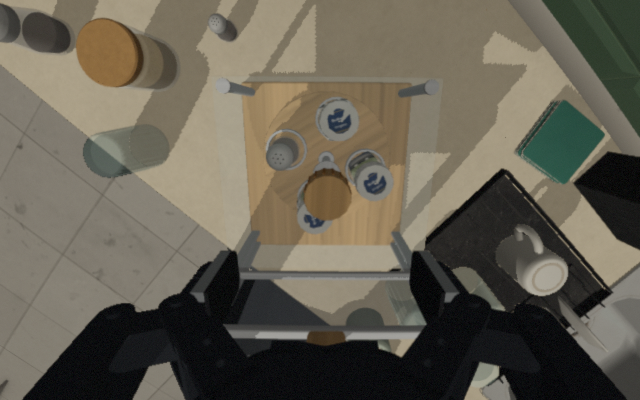

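The wrist view shows the knob at (327,195), the grey shaker cap at (282,152) on its left side, and the sash up behind the gripper. I descend and grip the knob.

Call:
step_arm(commands=[{"x": 0.015, "y": 0.007, "z": 0, "twist": 0, "hand": 1}, {"x": 0.015, "y": 0.007, "z": 0.1, "twist": 0, "hand": 1}, {"x": 0.015, "y": 0.007, "z": 0.2, "twist": 0, "hand": 1}, {"x": 0.015, "y": 0.007, "z": 0.3, "twist": 0, "hand": 1}, {"x": 0.015, "y": 0.007, "z": 0.4, "twist": 0, "hand": 1}, {"x": 0.015, "y": 0.007, "z": 0.5, "twist": 0, "hand": 1}, {"x": 0.015, "y": 0.007, "z": 0.515, "twist": 0, "hand": 1}, {"x": 0.015, "y": 0.007, "z": 0.515, "twist": 0, "hand": 1}, {"x": 0.015, "y": 0.007, "z": 0.515, "twist": 0, "hand": 1}])

```text
t: 9.4
tcp_pos: [0.5752, 0.3278, 0.1988]
tool_rot: [2.928, 1.14, 0.004]
wrist_force: [-0.1, -1.0, -0.3]
grip_width: 0.0851
gripper_force: 0.0
```

Call:
step_arm(commands=[{"x": 0, "y": 0, "z": 0, "twist": 0, "hand": 0}, {"x": 0, "y": 0, "z": 0, "twist": 0, "hand": 0}, {"x": 0, "y": 0, "z": 0, "twist": 0, "hand": 0}, {"x": 0, "y": 0, "z": 0, "twist": 0, "hand": 0}, {"x": 0, "y": 0, "z": 0, "twist": 0, "hand": 0}, {"x": 0, "y": 0, "z": 0, "twist": 0, "hand": 0}, {"x": 0, "y": 0, "z": 0, "twist": 0, "hand": 0}, {"x": 0, "y": 0, "z": 0, "twist": 0, "hand": 0}, {"x": 0, "y": 0, "z": 0, "twist": 0, "hand": 0}, {"x": 0, "y": 0, "z": 0, "twist": 0, "hand": 0}], squeeze=40)

```text
t: 10.4
tcp_pos: [0.5752, 0.3272, 0.1978]
tool_rot: [2.927, 1.139, 0.003]
wrist_force: [2.6, -4.0, 5.5]
grip_width: 0.0388
gripper_force: 41.8
```

Gripped with small side forces. Turning 45°.

Call:
step_arm(commands=[{"x": 0, "y": 0, "z": 0, "twist": -0.08, "hand": 0}, {"x": 0, "y": 0, "z": 0, "twist": -0.18, "hand": 0}, {"x": 0, "y": 0, "z": 0, "twist": -0.3, "hand": 0}, {"x": 0, "y": 0, "z": 0, "twist": -0.42, "hand": 0}, {"x": 0, "y": 0, "z": 0, "twist": -0.54, "hand": 0}, {"x": 0, "y": 0, "z": 0, "twist": -0.66, "hand": 0}, {"x": 0, "y": 0, "z": 0, "twist": -0.78, "hand": 0}, {"x": 0, "y": 0, "z": 0, "twist": -0.88, "hand": 0}, {"x": 0, "y": 0, "z": 0, "twist": -0.96, "hand": 0}, {"x": 0, "y": 0, "z": 0, "twist": -1, "hand": 0}])

```text
t: 11.4
tcp_pos: [0.5747, 0.3275, 0.1978]
tool_rot: [2.266, 2.175, 0.001]
wrist_force: [-1.0, -4.7, 5.5]
grip_width: 0.0388
gripper_force: 41.9
```

Call:
step_arm(commands=[{"x": 0, "y": 0, "z": 0, "twist": -0.08, "hand": 0}, {"x": 0, "y": 0, "z": 0, "twist": -0.18, "hand": 0}, {"x": 0, "y": 0, "z": 0, "twist": -0.3, "hand": 0}, {"x": 0, "y": 0, "z": 0, "twist": -0.42, "hand": 0}, {"x": 0, "y": 0, "z": 0, "twist": -0.54, "hand": 0}, {"x": 0, "y": 0, "z": 0, "twist": -0.66, "hand": 0}, {"x": 0, "y": 0, "z": 0, "twist": -0.78, "hand": 0}, {"x": 0, "y": 0, "z": 0, "twist": -0.88, "hand": 0}, {"x": 0, "y": 0, "z": 0, "twist": -0.96, "hand": 0}, {"x": 0, "y": 0, "z": 0, "twist": -1, "hand": 0}])

```text
t: 12.4
tcp_pos: [0.5741, 0.3273, 0.1978]
tool_rot: [-1.261, -2.877, 0.001]
wrist_force: [-4.5, -6.5, 7.2]
grip_width: 0.039
gripper_force: 42.0
```

```bash
python3 - <<'E'
from h import *
goto(.574,.327,.198,42.5)
for c in ('top','scene'):
    f=grab_frame(c); p=f['pixels']
    a=project(f,[[.574-.045,.327-.041,.06]])[0]; print(c,a)
    u,v=int(a[0]),int(a[1]); np.save(c+'_o.npy',[u-50,v-50])
    cv2.imwrite(f'pics/{c}3.png',cv2.resize(p[v-50:v+50,u-50:u+50],None,fx=6,fy=6,interpolation=2)[...,::-1])
    for r in recognise(c,'shaker')[:5]+recognise(c,'spice_1')[:5]: print(round(r['p'],2),np.round(r['bbox'],1))
f=grab_frame('wrist'); cv2.imwrite('pics/w3.png',f['pixels'][...,::-1])
for r in recognise('wrist','shaker')[:5]: print(round(r['p'],2),np.round(r['bbox'],1))
E
python3 -c "
import cv2,numpy as np
a=[cv2.imread('pics/%s3.png'%c) for c in('top','scene')]
cv2.imwrite('pics/m3.png',cv2.resize(np.hstack(a),(800,400)))"
```

```text
t 12.4 p [0.5741 0.3273 0.1978] tooly 42.7 cmd [-0.    -0.001 -0.001] twist 0.003 F [-4.5 -6.5  7.2] w 0.03899149082515578 q [ 0.34  0.64  1.08 -0.    1.42 -0.4 ]
top [343.47812474 196.78043692]
0.9 [202.9 228.2  24.   15.8]
0.37 [265.2 176.4   7.6   8.3]
scene [318.06632078 203.25246236]
0.92 [255.9 344.9  36.4  41.5]
0.67 [246.2 261.2  10.2  20. ]
0.69 [297.6 226.8  16.1  13.6]
0.33 [294.8 165.6  16.1  18.5]
0.93 [512.5  44.9  44.6  34.2]
```

View pics/m3.png

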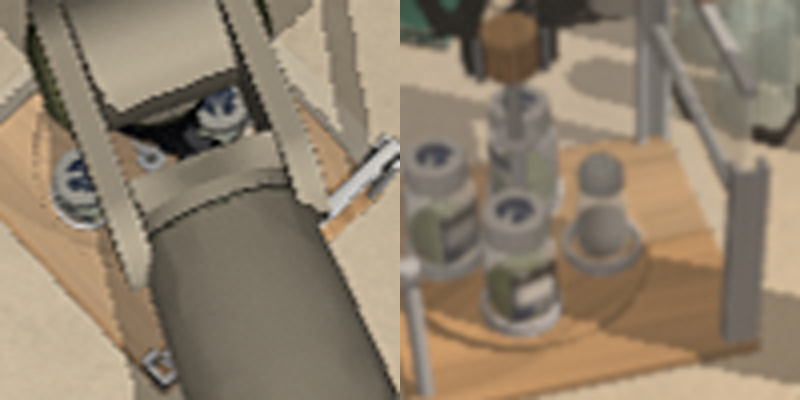

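View pics/w3.png

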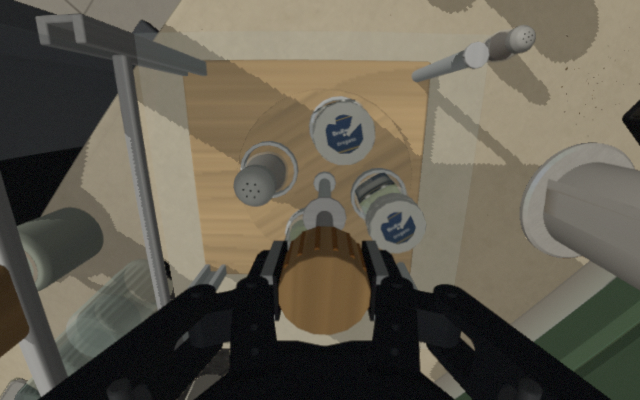

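The wrist view shows the sash at left (140,200), the shaker cap at (255,186) with its collar centred near (269,170), and the knob in the grip at (325,290). The scene crop confirms the shaker is at the front side. Next I compute the remaining angle.

```bash
cat > m.py <<'E'
from h import *
f=grab_frame('wrist')
C=-cv2.Rodrigues(np.array(f['rvec']))[0].T@np.array(f['tvec']).ravel()
def hit(px,z):
    Q=world(f,*px,1.)[0]; return (C+(Q-C)*(z-C[2])/(Q[2]-C[2]))
A=np.array([.574,.327])
E
python3 - <<'E'
from m import *
e=hit((430,61),.015)-hit((184,62),.015); print('edge yaw',np.degrees(np.arctan2(e[1],e[0])),np.hypot(e[0],e[1]),hit((184,62),.015),hit((430,61),.015))
hub=hit((324,182),.03); print('hub',hub)
for n,px,z in [('cap',(255,186),.115),('collar',(269,170),.03),('j1',(343,132),.125),('j3',(397,230),.125)]:
    X=hit(px,z); d=X[:2]-A; print(n,X.round(4),np.hypot(*d).round(4),np.degrees(np.arctan2(d[1],d[0])).round(1)%360, f['depth'][px[1],px[0]])
# depth-based shaker points (if the clear roof lets the depth through)
P,u,v=cloud(f); m=(u>225)&(u<300)&(v>140)&(v<210)
print(np.percentile(P[m][:,2],[5,25,50,75,95]).round(3))
for r in recognise('wrist','shaker')+recognise('wrist','spice_1')+recognise('wrist','sash_pull'): print(round(r['p'],2),np.round(r['bbox'],1))
E
```

```text
edge yaw 42.63028389373599 0.25220721454673406 [0.38649935 0.31953709 0.015     ] [0.57205809 0.49034819 0.015     ]
hub [0.57592814 0.32595998 0.03      ]
cap [0.5241 0.302  0.115 ] 0.0558 206.6 0.20998512
collar [0.5237 0.2959 0.03  ] 0.0591 211.7 0.2062402
j1 [0.5456 0.3793 0.125 ] 0.0595 118.5 0.19887128
j3 [0.6292 0.3534 0.125 ] 0.0612 25.5 0.21989301
[0.136 0.137 0.137 0.137 0.138]
0.83 [513.   44.7  45.2  37.4]
0.77 [ 85.8 209.  171.6 373.7]
```

Call:
step_arm(commands=[{"x": 0, "y": 0, "z": 0, "twist": -0.06, "hand": 0}, {"x": 0, "y": 0, "z": 0, "twist": -0.13, "hand": 0}, {"x": 0, "y": 0, "z": 0, "twist": -0.2, "hand": 0}, {"x": 0, "y": 0, "z": 0, "twist": -0.27, "hand": 0}, {"x": 0, "y": 0, "z": 0, "twist": -0.32, "hand": 0}, {"x": 0, "y": 0, "z": 0, "twist": -0.33, "hand": 0}, {"x": 0, "y": 0, "z": 0, "twist": -0.33, "hand": 0}])

```text
t: 13.7
tcp_pos: [0.574, 0.3271, 0.1978]
tool_rot: [-0.882, -3.014, 0.002]
wrist_force: [-4.8, -7.3, 7.5]
grip_width: 0.0389
gripper_force: 42.1
```

```bash
python3 - <<'E'
from m import *
goto(.574,.327,.198,57.5)
# where axis and front direction would project
y=np.radians(42.6); X=np.array([np.cos(y),np.sin(y)])
im=f['pixels'][...,::-1].copy()
pts={}
for z in (.03,.115):
    L=[[*(A-X*r),z] for r in (0,.04,.06,.08)]; q=project(f,L); pts[z]=q.round(1).tolist()
    
print(pts)
c=im[100:250,180:380]; cv2.imwrite('pics/w4.png',cv2.resize(c,None,fx=4,fy=4,interpolation=2))
E
```

```text
t 13.75 p [0.574  0.3271 0.1978] tooly 57.4 cmd [-0.    -0.    -0.001] twist -0.003 F [-5.9 -7.5  7. ] w 0.03863025235009036 q [ 0.34  0.64  1.08 -0.    1.42 -0.66]
{0.03: [[323.9, 180.1], [287.7, 170.7], [269.4, 166.0], [251.0, 161.3]], 0.115: [[323.7, 204.4], [275.0, 192.1], [250.3, 185.9], [225.4, 179.6]]}
```

View pics/w4.png

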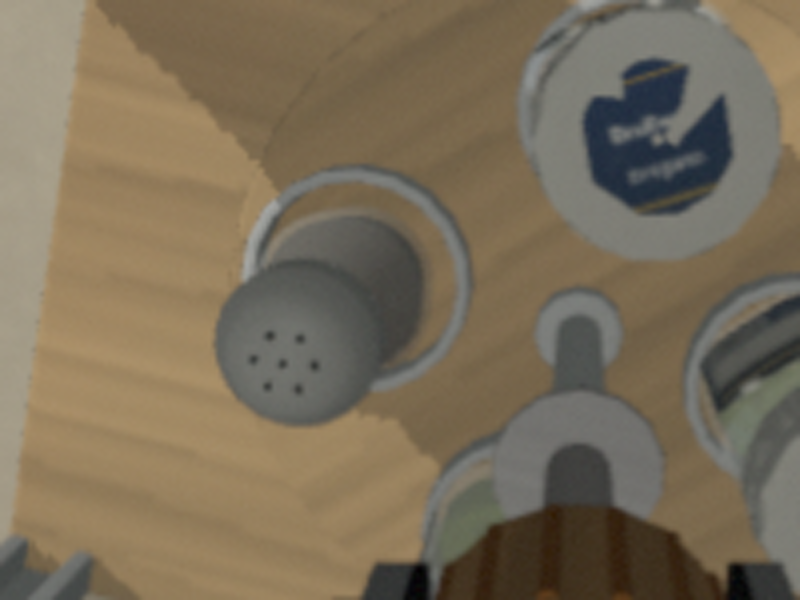

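The cap's centre hole is at crop (283,364) and the collar centre at (357,278). Held against the projected front line and the spindle foot at (579,330), the shaker is about 1.5° past the middle. I turn back a little and check.

Call:
step_arm(commands=[{"x": 0, "y": 0, "z": 0, "twist": 0.02, "hand": 0}, {"x": 0, "y": 0, "z": 0, "twist": 0.035, "hand": 0}, {"x": 0, "y": 0, "z": 0, "twist": 0.035, "hand": 0}, {"x": 0, "y": 0, "z": 0, "twist": 0.035, "hand": 0}, {"x": 0, "y": 0, "z": 0, "twist": 0.035, "hand": 0}, {"x": 0, "y": 0, "z": 0, "twist": 0.035, "hand": 0}])

```text
t: 14.35
tcp_pos: [0.574, 0.3272, 0.1977]
tool_rot: [-0.924, -3.002, 0.002]
wrist_force: [-5.1, -7.6, 7.2]
grip_width: 0.0386
gripper_force: 42.1
```

```bash
python3 - <<'E'
from m import *
goto(.574,.327,.198,57.5)
y=np.radians(42.6); X=np.array([np.cos(y),np.sin(y)])
q=[project(f,[[*(A-X*r),z] for r in (0,.06)]) for z in (.03,.117)]; print(np.round(q,1).tolist())
s=grab_frame('scene')['pixels']
a=cv2.resize(f['pixels'][100:250,180:380],(800,600),interpolation=2)
b=cv2.resize(s[130:280,230:430],(800,600),interpolation=2)
cv2.imwrite('pics/fin.png',cv2.resize(np.hstack([a,b]),(800,300),interpolation=3)[...,::-1])
E
```

```text
t 14.4 p [0.574  0.3271 0.1978] tooly 55.8 cmd [-0.    -0.    -0.001] twist -0.038 F [-6.1 -7.7  7.6] w 0.038900689812661156 q [ 0.34  0.64  1.08 -0.    1.42 -0.63]
[[[323.8, 180.1], [269.1, 167.6]], [[323.6, 205.2], [249.2, 188.5]]]
```

View pics/fin.png

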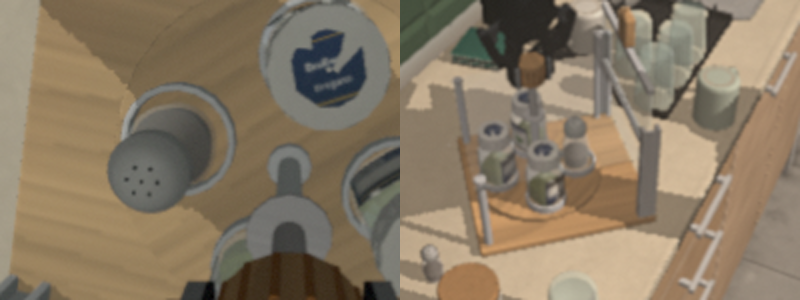

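The cap is at about (251,191) full-frame against a predicted (249,190), so the shaker is centred. All jars are upright, the pull is up (orange, at (628,25)) and the knob is gripped at 42 N. Handing in.

```bash
python3 -c "
from station import manip
print(manip.finish_job())"
```

```text
the job is handed in; nothing more can be done
None
```

The job is handed in at about 14 s: the sash is fully up, the salt shaker is in the middle of the front window to within a degree or two by the wrist camera, and the gripper still holds the knob at 42 N; the hand-in returned no verdict.

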